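# Clip the spring hook to the lifting eye

## Task

The gear unit on the bench is to go on the hoist: clip the loose steel spring hook to the upright lifting eye on its top by pushing the hook's sprung gate against one side of the ring until the ring is inside and the gate snaps shut behind it. Then prove the hold: pull the hook back along its own length so that the ring beds in its wide round end, with about a kilogram of force for half a second, and let go so that it is left hooked on the eye. Be gentle: hook and eye must never be pressed together with more than 25 N, and leave the things lying around the work alone.

Things in the scene. Friction and masses are not known exactly. Their poses are not given: they have to be found in the camera images.
- hook: Loose plain steel spring hook, a flat pear-shaped loop of 12 mm bar, 150 long, 70 wide, 0.33 kg, lying on the bench. Origin: mid-length, on its underside (bar centre plane z +6). x runs from the narrow end (-75) to the wide round end, the bowl (+75); y towards the gate side; z up. Bar centre line: arcs of radius 17 about (-52, 0) and radius 29 about (40, 0).
- hook_spine (a point): Middle of the hook's straight spine (hook frame -6, -23, 6), across from the gate: a flat-sided 12 x 12 bar from (-52, -17) to (40, -29), at -0.13 rad to hook x. The place to grip, one finger inside the loop, where it has 36 mm of room while the gate is shut; best at hook x -25 to 0, clear of the ring.
- gate (a joint): Sprung gate on the hook's +y side, a 10 mm bar pivoting at hook (-14, 22), free end at (32, 28) against the nose. 0 rad shut, grows as it swings into the loop (it opens no other way), rigid stop at 0.62. Spring 0.25 N m when shut plus 0.30 per rad: the ring's bar needs about 7 rising to 13 N at hook x 20 to 25; much more means that it is on the nose or the gate is at its stop.
- hook_nose (a point): Centre of the hook's rigid rounded nose end, radius 6 (hook frame 40, 29, 6). Wide open, 20 mm are free between gate and nose for the ring's 14 mm bar. Its centre goes in straight at hook x 20 to 25 as far as y 20, then obliquely along the open gate, close under the nose, through (32, 15) towards (44, 8); at x 40 to 44 the gate snaps shut behind it.
- hook_bowl (a point): Hook frame (56, 0, 6): where the centre of the ring's bar lies when bedded in the bowl, the hook being pulled towards its narrow end (its -x).
- eye: Fixed steel M16 lifting eye on the gear unit: upright ring, 63 outside, 35 inside, of 14 mm round bar, on a collar of diameter 36. Origin: on its axis at the seat, 95 above the bench; z up. The ring lies in the yz plane, centre at z +30.5. The hook goes round its left or right side (either will do), level at that height, its y axis pointing at the eye's axis.
- ring_left (a point): Centre of the ring's bar at its +y side (eye frame 0, 24.5, 30.5), where the bar runs upright.
- ring_right (a point): Centre of the ring's bar at its -y side (eye frame 0, -24.5, 30.5), where the bar runs upright.
- gearbox: Fixed grey gear unit, 170 (x) x 120 (y) at its feet, 148 x 112 at its top, 95 high, with screw heads 5 high along the front and back edges of the top and a 20 mm shaft stub 38 long towards -x at height 50. Origin: centre of its underside.
- bolt_a: Loose steel hexagon bolt, 21x63x18, lying on the bench behind the gear unit; leave it alone. Origin: centre of its underside.
- tape: Loose yellow tape measure, 37x86x65, standing on the bench behind the work on the left; leave it alone. Origin: centre of its underside.
- marker: Loose black marker pen, 17x134x17, lying on the bench to the right; leave it alone. Origin: centre of its underside.
Mind the look-alikes: they are no part of the job. Of the things shaped like the hook, the steel one is meant.

How it is judged:
By the outcome, as a careful person would: the job done as asked, in the order asked, and still so for the second after the job is handed in, with the robot touching nothing.
It also fails if it takes over 72 s, if anything falls off the work surface, if the arm or the gripper's body presses on something with over 40 N, if the wrist force passes 120 N, or if a joint passes its speed limit or range.

## Robot

A 6-joint arm with a two-finger parallel gripper is mounted at the origin on a cart in front of the work surface, level with it; the furniture and walls round the work are solid. World frame = base frame: x ahead of the robot, y to its left, z up, the work surface at z = 0. Lengths are in mm, angles in rad, forces in N, time in s.
With the tool pointing down it reaches from about 275 to 725 mm from the base axis. Payload 5.6 kg.
Tool frame: the origin (TCP) lies midway between the tips of the shut fingers; the grasp point (between the pads) lies 19 mm behind it; z points along the fingers, y is the line along which they close (so a half turn about z gives the same grasp; the last joint's range is limited). The gripper opens to 85 mm and grips with 20 to 120 N. Pads are 22 mm wide; open, the fingers measure 114 mm over their backs; the gripper's body (76 mm by 85 mm) begins 54 mm behind the grasp point. The pads swing forward as they close: fully open they stand 13 mm farther back than shut.
Start: joints at [-0.831, 0.255, 0.108, 0, -1.424, -0.285], TCP at [241.623, -494.076, 231.283] pointing down, gripper open.
Joint ranges: [-2.95, 2.95], [-1.21, 1.97], [-1.09, 1.5], [-2.87, 1.71], [-2.94, -0.07], [-3.05, 3.05]. Speed limits (rad/s): [2.57, 2.57, 3.14, 3.14, 3.14, 3.14].

## Interface

Orientations are given as [roll, pitch, yaw] about the fixed x, y, z axes, in that order (R = Rz(yaw) Ry(pitch) Rx(roll)).
In Python, from workcell import r, imaging, workorder gives the robot as it stands.
- The arm moves only by the tool step_arm, never from a script. Its argument "rows" is one flat list of numbers, 5 for each row, row after row: the finger opening in mm, from 0 to 85.4, then the shift along the tool's x, y, z in units of 40 mm (1.0 is 40 mm), then the turn about the tool's z in degrees. A call has 1 to 20 rows; each row is the pose to reach, as a shift and turn from the pose commanded when the call began, along the tool's axes at that moment; what a row does not reach only later rows make up. A row lasts 1/10 s, in which the tool goes at most 50 mm and 8.59 degrees, less where a joint would pass 70% of its speed; a pose out of reach is approached as far as the arm can. A call with a gripper value outside its range is refused whole. The fingers move at their own pace and stop on an object; "squeeze" is the grip in N (left out, the last holds). Time passes only in rows, so rows that repeat a pose let the fingers close. It gives the time, the measured TCP pose, the force, the opening and the grip force at its end, in the units of the state.
- r.observe(): the state, without advancing time (a new reading comes with each control period).
- imaging.camera(name): name is "scene" or "top"; returns a dict with "frame" (420x560x3 uint8, red, green, blue), "fx", "fy", "cx", "cy" (pixels), "T" (4x4, takes a point from camera to world coordinates). Camera axes: x right, y up, looking along -z (the intrinsics and any distortion apply to the point x, -y, -z); pixel columns grow to the right and rows downward; lengths in mm; the calibration is good to about 2 mm. A picture is of the moment at which its call begins. There is no depth.
- workorder.hand_in(): hands the job in; it is judged then, once.
The state is a dict: "time": time; "qpos": joint angles; "qd": joint speeds; "tau": joint torques, N m; "eef_pos": TCP position; "orientation": TCP orientation; "ft_force": force on the tool from outside, world axes, zero at the start; "moment": the same for the moment, N m; "width": opening from 0.0 (shut) to 1.0 (fully open); "gripper_force": force on a finger pad.
Only numpy, scipy, OpenCV 4.12 (cv2) and the standard library are available. Lean on these libraries where they do the work, as an engineer would, in place of code of your own. Each camera call takes 0.05 s, during which the arm holds its last target. There are 200 camera calls.

## Working session

There is one attempt and no reset: what is moved stays moved. The work goes in short steps, Python scripts to look and compute and a tool call to move; the robot and the scene stay as the last step left them, time stands still between calls to the robot, and variables do not carry over. Pictures are saved under pics/ and viewed, at most 10 in all, crops included, and the job is handed in when it is done.

Besides the shell and the picture viewer there is one more tool, called after "Request:" by a JSON object that holds its "api" and its "payload", one argument or row to a line. step_arm: Moves the arm, as the interface text tells. Its arguments: {"type":"object","properties":{"rows":{"type":"array"},"squeeze":{"type":"number"}},"required":["rows"]}

```bash
mkdir -p pics; python3 - <<'E'
from workcell import r, imaging
import cv2,pickle
s=r.observe();print(s)
for n in("scene","top"):
    c=imaging.camera(n);print(n,c["fx"],c["fy"],c["cx"],c["cy"],c["T"],[k for k in c])
    cv2.imwrite(f"pics/{n}0.png",c["frame"][:,:,::-1]);pickle.dump(c,open(n+"0.pkl","wb"))
E
```

```text
{'time': 0.0, 'qpos': array([-8.31412954e-01,  2.55749819e-01,  1.06995130e-01, -4.71160901e-04,
       -1.42388184e+00, -2.84580433e-01]), 'qd': array([ 5.84036474e-04, -2.24820728e-05,  7.20260882e-04,  1.00012345e-03,
        1.74445366e-03, -8.13319501e-04]), 'tau': array([-2.92585883e-04, -3.86631918e+01,  2.37945002e+01,  5.36508635e+00,
       -6.04216082e-03,  9.81797513e-06]), 'eef_pos': array([ 241.43272652, -493.62724195,  230.39111952]), 'orientation': array([ 3.13969563e+00, -6.94319020e-05, -2.68685905e+00]), 'ft_force': array([ 0.39341215,  0.60725031, -0.19420635]), 'moment': array([-0.02490716,  0.0115432 , -0.02290969]), 'gripper_force': 0.0, 'width': 1.0010873177244113}
scene 540.3412732418634 540.3412732418634 281.6727595558946 216.82127735450152 [[ 7.66674930e-01  2.44429619e-01 -5.93686544e-01 -3.34471245e+02]
 [-6.41816050e-01  3.15954915e-01 -6.98745053e-01 -1.00619638e+03]
 [ 1.67841947e-02  9.16747868e-01  3.99113565e-01  6.97354429e+02]
 [ 0.00000000e+00  0.00000000e+00  0.00000000e+00  1.00000000e+00]] ['frame', 'fx', 'fy', 'cx', 'cy', 'T']
top 447.22854022974656 447.22854022974656 283.3090042437003 205.91882750952533 [[-2.10239475e-02  9.94905775e-01 -9.85925549e-02  4.77312312e+02]
 [-9.99709315e-01 -2.20840857e-02 -9.67363309e-03  2.41694431e+01]
 [-1.18016799e-02  9.83605176e-02  9.95080866e-01  1.09270058e+03]
 [ 0.00000000e+00  0.00000000e+00  0.00000000e+00  1.00000000e+00]] ['frame', 'fx', 'fy', 'cx', 'cy', 'T']
```

View pics/scene0.png

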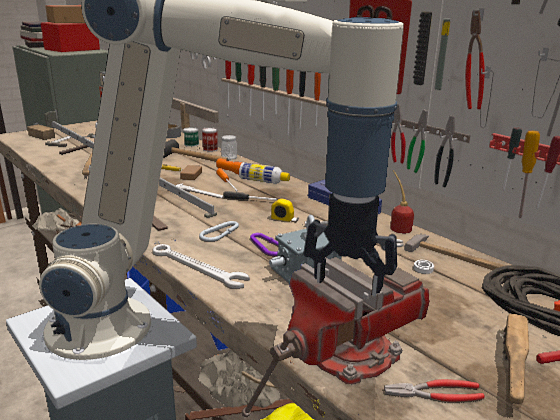

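View pics/top0.png

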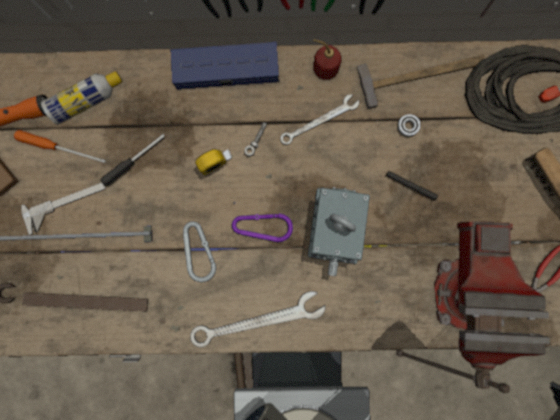

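Could be taken for the hook: the steel loop at top (200,252) and the purple look-alike at (262,227). I choose the steel one. The yellow tape is at (212,160), the bolt at (256,140), the marker at (411,185) and the gear unit at (340,226). Next is a close crop to check the choice.

```bash
cat >h.py <<'E'
import numpy as np,cv2,pickle
def ray(c,u,v):
    d=c["T"][:3,:3]@np.array([(u-c["cx"])/c["fx"],-(v-c["cy"])/c["fy"],-1]);return c["T"][:3,3],d
def plane(c,u,v,z):
    o,d=ray(c,u,v);return o+d*(z-o[2])/d[2]
def proj(c,p):
    q=c["T"][:3,:3].T@(np.asarray(p,float)-c["T"][:3,3]);return np.array([c["cx"]+c["fx"]*q[0]/-q[2],c["cy"]-c["fy"]*q[1]/-q[2]])
def tri(c1,a,c2,b):
    o,d=ray(c1,*a);p,e=ray(c2,*b);s=np.linalg.lstsq(np.c_[d,-e],p-o,rcond=None)[0]
    return (o+d*s[0]+p+e*s[1])/2,np.linalg.norm(o+d*s[0]-p-e*s[1])
def grid(im,x0,y0,x1,y1,k,step=20):
    g=cv2.resize(im[y0:y1,x0:x1,::-1],None,fx=k,fy=k,interpolation=cv2.INTER_CUBIC)
    for x in range(-(-x0//step)*step,x1,step):cv2.putText(g,str(x),(int((x-x0)*k),10),0,.4,(0,255,255),1);cv2.line(g,(int((x-x0)*k),12),(int((x-x0)*k),18),(0,255,255),1)
    for y in range(-(-y0//step)*step,y1,step):cv2.putText(g,str(y),(0,int((y-y0)*k)),0,.4,(0,255,255),1);cv2.line(g,(28,int((y-y0)*k)),(34,int((y-y0)*k)),(0,255,255),1)
    return g
E
python3 - <<'E'
from h import *
c=pickle.load(open("top0.pkl","rb"));f=c["frame"]
cv2.imwrite("pics/c1.png",grid(f,175,175,375,300,4))
hsv=cv2.cvtColor(f,cv2.COLOR_RGB2HSV)
print(hsv[276,200],hsv[250,187],hsv[260,170],hsv[252,198],hsv[225,313])
E
```

```text
[ 19  57 125] [ 73  10 171] [ 17  65 138] [ 18  70 109] [81 27 66]
```

View pics/c1.png

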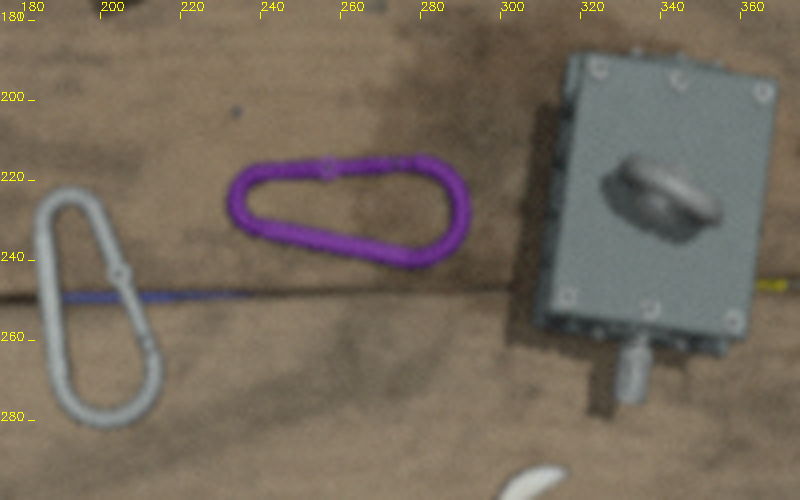

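The crop confirms it: the steel hook has its narrow end at (190,223), its bowl at (201,281), its gate pivot at (202,243) on the right and its spine on the left. The eye's ring runs roughly from (326,217) to (352,226), and the shaft stub at (332,265) points at the robot.

```bash
cat >>h.py <<'E'
def hookpose(c,box,z=6,off=None):
    "box u0,v0,u1,v1; returns origin xy, yaw of narrow->wide, length,width"
    f=c["frame"];hsv=cv2.cvtColor(f,cv2.COLOR_RGB2HSV);u0,v0,u1,v1=box
    k=8;sub=cv2.resize(hsv[v0:v1,u0:u1],None,fx=k,fy=k,interpolation=cv2.INTER_LINEAR)
    m=((sub[...,1]<45)&(sub[...,2]>95)).astype(np.uint8)
    cs,_=cv2.findContours(m,0,2);q=cv2.convexHull(max(cs,key=cv2.contourArea))[:,0]
    P=np.array([plane(c,u0+(a+.5)/k-.5,v0+(b+.5)/k-.5,z)[:2] for a,b in q])
    im=np.zeros((1200,1200),np.uint8);lo=P.min(0)-20;s=4
    cv2.fillPoly(im,[np.round((P-lo)*s).astype(np.int32)],1)
    ys,xs=np.nonzero(im);Q=np.c_[xs,ys]/s+lo;ce=Q.mean(0);w,V=np.linalg.eigh(np.cov((Q-ce).T));d=V[:,1]
    t=(P-ce)@d
    if t.max()>-t.min(): d=-d;t=-t   # narrow end lies farther from centroid
    n=np.array([-d[1],d[0]]);e=(P-ce)@n
    return ce+d*(t.max()+t.min())/2+n*(e.max()+e.min())/2,np.arctan2(d[1],d[0]),np.ptp(t),np.ptp(e)
def shift(s,xyz,yaw):
    "from state s (tool down): tool-frame shift in 40 mm units and turn deg"
    y=s["orientation"][2];R=np.array([[np.cos(y),np.sin(y),0],[np.sin(y),-np.cos(y),0],[0,0,-1]])
    t=-(yaw-y);t=(t+np.pi/2)%np.pi-np.pi/2
    return R.T@(np.asarray(xyz)-s["eef_pos"])/40,np.degrees(t)
E
python3 - <<'E'
from h import *
from workcell import r
c=pickle.load(open("top0.pkl","rb"))
o,y,L,W=hookpose(c,(176,212,222,292));print(o,y,L,W)
R=np.array([[np.cos(y),-np.sin(y)],[np.sin(y),np.cos(y)]])
g=o+R@[-12,-17-12*40/92];print("grip",g)
# rough eye: ring ends at z~125
for p in((325,221),(353,226),(338,214)):print(plane(c,*p,125.5)[:2])
s=r.observe()
# tool x along spine (yaw y-0.13)
for z in(120,3):print(shift(s,[*g,z],y-.13))
E
```

```text
[479.54540602 245.73190117] -2.8978614541428662 152.06516687915877 72.12886147571672
grip [485.82912079 270.18854455]
[538.35694534 -55.93114115]
[ 526.22964405 -116.00150063]
[552.92511041 -84.51618556]
(array([-13.87597589,  14.47271497,   2.76234728]), np.float64(19.537714086155653))
(array([-13.87597589,  14.47271497,   5.68734728]), np.float64(19.537714086155653))
```

Request:
{"api": "step_arm", "payload": {
  "rows": [26, 0, 0, -0.8, 0, 26, -13.88, 14.47, -0.8, 19.5, 26, -13.88, 14.47, -0.8, 19.5, 26, -13.88, 14.47, -0.8, 19.5, 26, -13.88, 14.47, -0.8, 19.5, 26, -13.88, 14.47, -0.8, 19.5, 26, -13.88, 14.47, -0.8, 19.5, 26, -13.88, 14.47, -0.8, 19.5, 26, -13.88, 14.47, -0.8, 19.5, 26, -13.88, 14.47, -0.8, 19.5, 26, -13.88, 14.47, -0.8, 19.5, 26, -13.88, 14.47, -0.8, 19.5, 26, -13.88, 14.47, -0.8, 19.5, 26, -13.88, 14.47, -0.8, 19.5, 26, -13.88, 14.47, -0.8, 19.5, 26, -13.88, 14.47, -0.8, 19.5, 26, -13.88, 14.47, -0.8, 19.5, 26, -13.88, 14.47, 1, 19.5, 26, -13.88, 14.47, 2, 19.5, 26, -13.88, 14.47, 2.8, 19.5]
}}

```text
time: 2.1
eef_pos: [485.3, 270.1, 116.4]
orientation: [-3.141, -0.002, -3.027]
ft_force: [1.1, 0.8, -0.8]
width: 0.301
gripper_force: 0.0
```

```bash
python3 - <<'E'
from h import *
from workcell import r,imaging
s=r.observe();print(s["time"],s["eef_pos"],s["orientation"],s["width"],s["ft_force"])
for z in(100,3):print(shift(s,[485.83,270.19,z],-3.028))
c=imaging.camera("scene");pickle.dump(c,open("scene1.pkl","wb"));f=c["frame"]
t=pickle.load(open("top0.pkl","rb"))
a=proj(c,[535,-85,125]);b=proj(c,[486,260,10]);print(a,b)
g1=grid(f,int(a[0])-40,int(a[1])-45,int(a[0])+60,int(a[1])+30,7,10)
g2=grid(f,int(b[0])-65,int(b[1])-80,int(b[0])+65,int(b[1])+30,5)
cv2.imwrite("pics/s1.png",g1)
cv2.imwrite("pics/s2.png",g2)
E
```

```text
2.1 [485.26659912 270.09167583 116.36818555] [-3.14106657e+00 -1.87093446e-03 -3.02652976e+00] 0.3010426216297974 [ 1.08734549  0.82678619 -0.77527881]
(array([-0.0142741 ,  0.00082476,  0.40920464]), np.float64(0.08423845208718174))
(array([-1.42740987e-02,  8.24760613e-04,  2.83420464e+00]), np.float64(0.08423845208718174))
[307.26579351 225.04277499] [217.61134867 226.5116278 ]
```

View pics/s1.png

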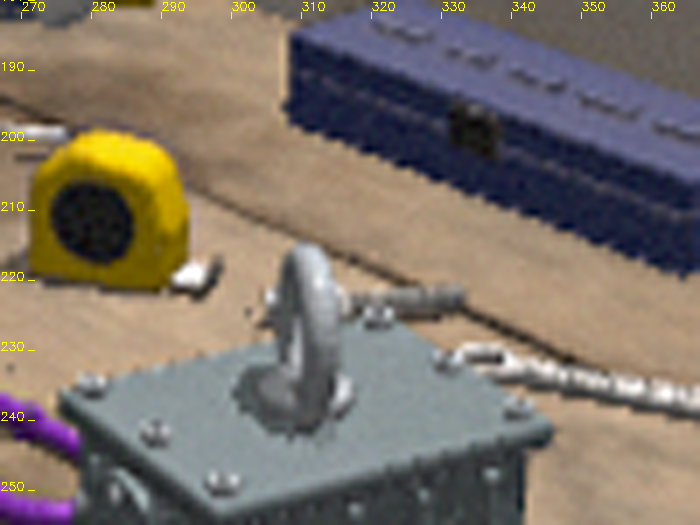

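The scene crop shows the eye standing on the gear unit: ring top near (309,215), its edges at about columns 305 to 314, and the collar at (303,237). Next I look closer at it in the top view to get its heading.

```bash
python3 - <<'E'
from h import *
c=pickle.load(open("top0.pkl","rb"));s=pickle.load(open("scene1.pkl","rb"))
def st(im):
    g=cv2.cvtColor(im,cv2.COLOR_RGB2GRAY).astype(float);return np.repeat(np.clip((g-30)*1.4,0,255).astype(np.uint8)[...,None],3,2)
a=grid(st(c["frame"]),318,205,363,243,12,5)
b=grid(st(s["frame"]),293,208,320,246,12,5)
cv2.imwrite("pics/e.png",np.hstack([a,b[:a.shape[0]]])[:,:800]);print(a.shape,b.shape)
E
```

```text
(456, 540, 3) (456, 324, 3)
```

View pics/e.png

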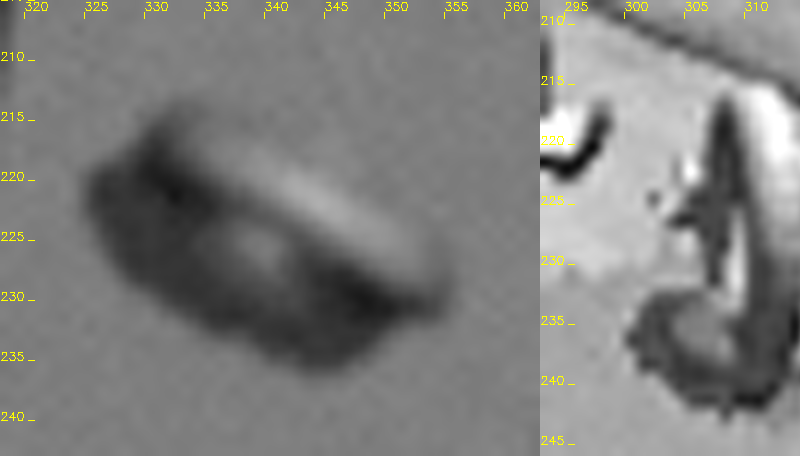

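Request:
{"api": "step_arm", "payload": {
  "rows": [26, 0, 0, 0.8, 0, 26, 0, 0, 1.6, 0, 26, 0, 0, 2.3, 0, 26, 0, 0, 2.5, 0]
}}

```text
time: 2.55
eef_pos: [484.7, 268.5, 17.2]
orientation: [-3.139, -0.004, -3.028]
ft_force: [0.4, -0.9, -0.5]
width: 0.306
gripper_force: 0.0
```

Top crop: the ring's ends are at about (328.5,218) and (354.5,229.5), so it is turned about -28° from the gear unit's long axis. The scene crop shows it nearly edge-on, which agrees. I finish the descent and grip.

Request:
{"api": "step_arm", "payload": {
  "rows": [26, 0, 0, 0.2, 0, 26, 0, 0, 0.34, 0, 26, 0, 0, 0.34, 0, 26, 0, 0, 0.34, 0, 12, 0, 0, 0.34, 0, 5, 0, 0, 0.34, 0, 5, 0, 0, 0.34, 0, 5, 0, 0, 0.34, 0],
  "squeeze": 70
}}

```text
time: 3.35
eef_pos: [486.6, 270.0, 6.8]
orientation: [3.141, 0.001, -3.027]
ft_force: [-1.7, -1.6, 5.8]
width: 0.106
gripper_force: 68.6
```

```bash
python3 - <<'E'
from h import *
from workcell import r
c=pickle.load(open("top0.pkl","rb"));s=pickle.load(open("scene1.pkl","rb"))
P=[plane(c,*p,125.5) for p in((328.5,218),(354.5,229.5))]
d=P[0]-P[1];ce=(P[0]+P[1])/2;print(ce,np.linalg.norm(d),np.degrees(np.arctan2(d[1],d[0]))-90)
print("apex",tri(c,(345,220.5),s,(309.7,217)))
o=r.observe();print(o["eef_pos"],o["orientation"],o["width"],o["gripper_force"],o["ft_force"])
E
```

```text
[531.65080737 -91.32642717 125.5       ] 61.110046977291184 -25.269721860866852
apex (array([535.54916222, -94.76607998, 150.95915417]), np.float64(3.5030720088245118))
[486.61567699 269.96579763   6.84840688] [ 3.14122905e+00  1.39803172e-03 -3.02658463e+00] 0.10624326452788939 68.59903693199158 [-1.70962843 -1.58452415  5.82436707]
```

```bash
python3 - <<'E'
from h import *
from workcell import r
o=r.observe()
print(shift(o,[607,-15,160],-3.707))
E
```

```text
(array([-2.17219737, -7.42244842, -3.82878983]), np.float64(38.984929037572165))
```

Request:
{"api": "step_arm", "payload": {
  "rows": [5, 0, 0, -0.3, 0, 5, 0, 0, -0.7, 0, 5, 0, 0, -1.2, 0, 5, 0, 0, -1.6, 0, 5, 0, 0, -2, 0, 5, 0, 0, -2.6, 0, 5, 0, 0, -3.2, 0, 5, 0, 0, -3.9, 0, 5, 0, 0, -3.9, 0]
}}

```text
time: 4.25
eef_pos: [488.0, 271.0, 166.4]
orientation: [3.138, 0.007, -3.027]
ft_force: [0.6, 0.7, -1.4]
width: 0.104
gripper_force: 68.6
```

Request:
{"api": "step_arm", "payload": {
  "rows": [5, -0.2, -0.5, 0, 3, 5, -0.4, -1.2, 0, 6, 5, -0.6, -2, 0, 10, 5, -0.8, -2.8, 0, 14, 5, -1.1, -3.6, 0, 19, 5, -1.3, -4.4, 0, 24, 5, -1.5, -5.2, 0, 29, 5, -1.7, -6, 0, 33, 5, -1.9, -6.7, 0, 36, 5, -2.1, -7.1, 0, 38, 5, -2.17, -7.4, 0, 39, 5, -2.17, -7.4, 0, 39, 5, -2.17, -7.4, 0, 39]
}}

```text
time: 5.55
eef_pos: [605.8, -13.7, 161.3]
orientation: [3.142, -0.001, 2.576]
ft_force: [0.9, -0.5, -4.0]
width: 0.107
gripper_force: 68.7
```

```bash
python3 - <<'E'
from h import *
from workcell import r,imaging
o=r.observe();print(o["eef_pos"],o["orientation"],o["width"],o["gripper_force"],o["ft_force"],o["moment"])
T=imaging.camera("top");S=imaging.camera("scene");pickle.dump((T,S,o),open("ts2.pkl","wb"))
p=proj(T,[575,-55,155]).astype(int);q=proj(S,[575,-55,140]).astype(int);print(p,q)
a=grid(T["frame"],p[0]-50,p[1]-45,p[0]+50,p[1]+45,6,10);b=grid(S["frame"],q[0]-20,q[1]-45,q[0]+13,q[1]+45,6,10)
cv2.imwrite("pics/ts2.png",np.hstack([a,b]))
E
```

```text
[605.82771645 -13.74653058 161.32583316] [ 3.14157624e+00 -9.03440662e-04  2.57606223e+00] 0.106596332753587 68.71798637788743 [ 0.90551555 -0.45685838 -3.98892784] [ 0.07543665 -0.02869391  0.04769954]
[325 202] [310 212]
```

View pics/ts2.png

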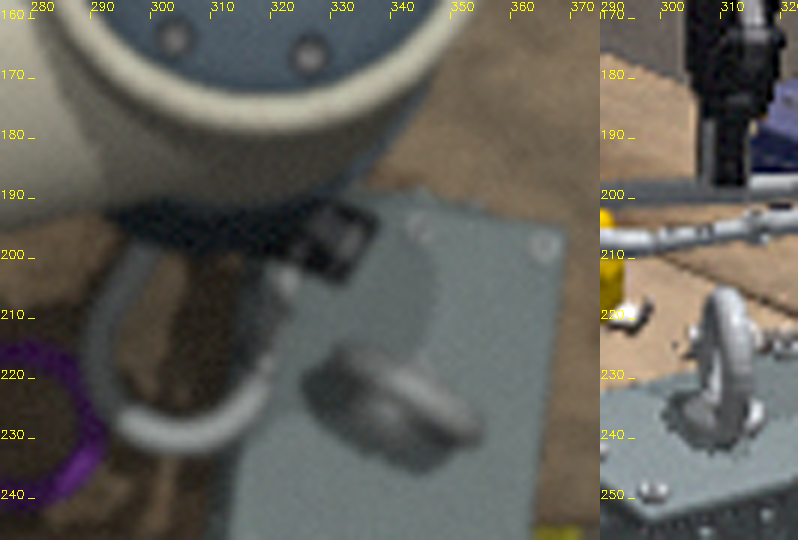

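Top view: the hook is held, with its bowl near (302,230) and gate pivot near (321,204). It sits left of the ring, whose right end is near (355.5,229.5). In the scene view the ring's edges are at u=306.2 and 315.8, with its apex at v=214.5. I check these numbers against the known shapes.

```bash
cat >>h.py <<'E'
G=np.array([-12.75,-22.1])
def hookat(o,p):
    "hook-frame xy -> world xy for tool state o"
    y=o["orientation"][2]+.13;R=np.array([[np.cos(y),-np.sin(y)],[np.sin(y),np.cos(y)]]);return o["eef_pos"][:2]+R@(np.asarray(p)-G)
def torus(x,y,yaw,z=125.5):
    a,b=np.meshgrid(np.linspace(0,2*np.pi,120),np.linspace(0,2*np.pi,24));rr=24.5+7*np.cos(b)
    l=np.c_[(7*np.sin(b)).ravel(),(rr*np.cos(a)).ravel(),(rr*np.sin(a)).ravel()]
    c,s=np.cos(yaw),np.sin(yaw);return l@np.array([[c,s,0],[-s,c,0],[0,0,1]])+[x,y,z]
E
python3 - <<'E'
from h import *
from scipy.optimize import least_squares
T,S,o=pickle.load(open("ts2.pkl","rb"))
n=np.array([np.sin(.49),-np.cos(.49)]) # up-right normal of strip (image)
def feat(p):
    X=torus(*p);t=np.array([proj(T,q) for q in X]);s=np.array([proj(S,q) for q in X])
    return np.array([t[:,0].max(),(t@n).max(),s[:,0].min(),s[:,0].max(),s[:,1].min()])
m=np.array([355.8,np.array([345,217.8])@n,306.2,315.8,214.5])
p0=[532,-92,np.radians(-25)];print(feat(p0)-m)
f=least_squares(lambda p:feat(p)-m,p0,x_scale=[1,1,.05],diff_step=1e-3);print(f.x[:2],np.degrees(f.x[2]),f.fun)
print("bowl tip px",proj(T,[*hookat(o,[75,0]),160.5]),"pivot",proj(T,[*hookat(o,[-14,22]),160.5]),proj(T,[*hookat(o,[40,-35]),160.5]))
# all in full-res top: overlay
g=cv2.resize(T["frame"][157:247,275:375,::-1],None,fx=6,fy=6,interpolation=2)
dr=lambda P,col:[cv2.circle(g,(int((u-275+.5)*6),int((v-157+.5)*6)),1,col,-1) for u,v in P]
h=cv2.convexHull(np.array([proj(T,q) for q in torus(*f.x)],np.float32))[:,0];cv2.polylines(g,[np.int32((h-[274.5,156.5])*6)],True,(0,0,255),1)
a=np.linspace(-1.6,1.6,60);dr([proj(T,[*hookat(o,[40+35*np.cos(t),35*np.sin(t)]),160.5]) for t in a],(0,255,0))
g2=cv2.resize(S["frame"][205:250,290:323,::-1],None,fx=6,fy=6,interpolation=2)
h=cv2.convexHull(np.array([proj(S,q) for q in torus(*f.x)],np.float32))[:,0];cv2.polylines(g2,[np.int32((h-[289.5,204.5])*6)],True,(0,0,255),1)
g2=cv2.copyMakeBorder(g2,0,540-g2.shape[0],0,0,0);cv2.imwrite("pics/ov.png",np.hstack([g,g2]))
E
```

```text
[-0.164018   -1.75558994 -3.49037345 -1.81928959 -0.71762156]
[536.79641016 -94.76563871] -30.930281641427253 [ 0.55718724  0.59727415 -0.48378468 -0.61691056 -0.86610198]
bowl tip px [298.24067526 230.7927022 ] pivot [324.83201789 196.13408205] [289.59411468 208.74281521]
```

View pics/ov.png

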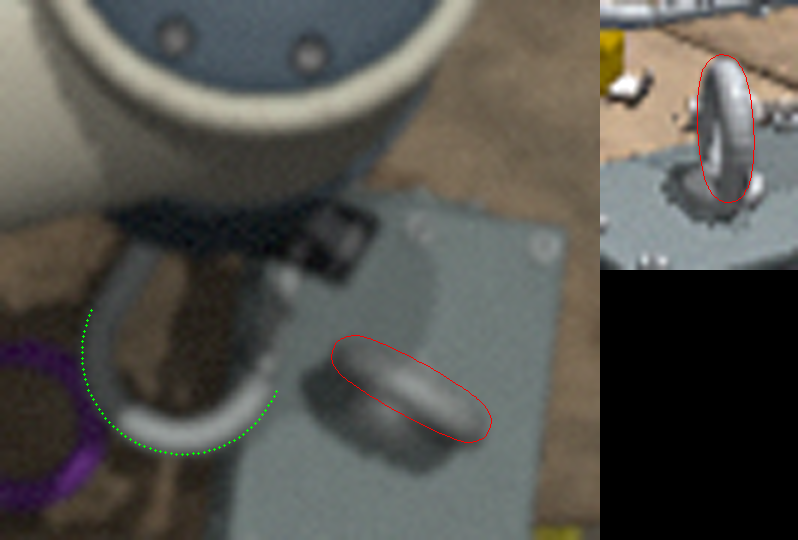

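The overlay fits both views: the eye's axis is at (536.8,-94.8) with heading -31°, and the hook lies where the grip model puts it. Next are the approach numbers.

```bash
cat >>h.py <<'E'
E=np.array([536.8,-94.8]);EY=np.radians(-30.9);RING=E+24.5*np.array([-np.sin(EY),np.cos(EY)])
def goal(o,p,z,hyaw=None):
    "TCP shift that puts the ring bar at hook-frame p"
    y=EY+np.pi if hyaw is None else hyaw
    R=np.array([[np.cos(y),-np.sin(y)],[np.sin(y),np.cos(y)]]);return shift(o,[*(RING+R@(G-np.asarray(p))),z],y-.13)
def ringin(o):
    y=o["orientation"][2]+.13;R=np.array([[np.cos(y),-np.sin(y)],[np.sin(y),np.cos(y)]]);return R.T@(RING-o["eef_pos"][:2])+G
E
python3 - <<'E'
from h import *
from workcell import r
o=r.observe();print(o["time"],ringin(o))
for p in((22,50),):print(*goal(o,p,161),goal(o,p,126.3))
E
```

```text
5.65 [13.04156826 56.47517578]
[-0.43783368 -0.20733594  0.01640528] 5.988120501779171 (array([-0.43783368, -0.20733594,  0.88390528]), np.float64(5.988120501779171))
```

Request:
{"api": "step_arm", "payload": {
  "rows": [5, -0.2, -0.1, 0.1, 3, 5, -0.44, -0.2, 0.3, 6, 5, -0.44, -0.2, 0.6, 6, 5, -0.44, -0.2, 0.8, 6, 5, -0.44, -0.2, 0.88, 6, 5, -0.44, -0.2, 0.88, 6, 5, -0.44, -0.2, 0.88, 6, 5, -0.44, -0.2, 0.88, 6]
}}

```text
time: 6.45
eef_pos: [617.0, -30.4, 127.1]
orientation: [3.141, 0.001, 2.471]
ft_force: [-0.7, 1.0, -2.4]
width: 0.104
gripper_force: 68.7
```

```bash
python3 - <<'E'
from h import *
from workcell import r,imaging
o=r.observe();print(o["time"],o["eef_pos"],o["orientation"],o["ft_force"],ringin(o),o["gripper_force"])
for p in((22,44),(22,40),(22,30),(22,20)):print(p,*goal(o,p,126.3))
T=imaging.camera("top");S=imaging.camera("scene")
a=grid(T["frame"],285,170,365,250,6,10);b=grid(S["frame"],280,180,333,250,6,10)
b=cv2.copyMakeBorder(b,0,480-b.shape[0],0,0,0);cv2.imwrite("pics/ap.png",np.hstack([a,b]))
E
```

```text
6.45 [617.04640878 -30.38535843 127.12662126] [3.14084246e+00 8.98637466e-04 2.47121452e+00] [-0.70984781  0.96791065 -2.43708337] [22.94991041 49.92007444] 68.71575185854454
(22, 44) [ 0.00623784 -0.14913913  0.02066553] -0.06138612959659179
(22, 40) [-0.0068318  -0.24828137  0.02066553] -0.06138612959659179
(22, 30) [-0.0395059  -0.49613698  0.02066553] -0.06138612959659179
(22, 20) [-0.07218001 -0.74399259  0.02066553] -0.06138612959659179
```

View pics/ap.png

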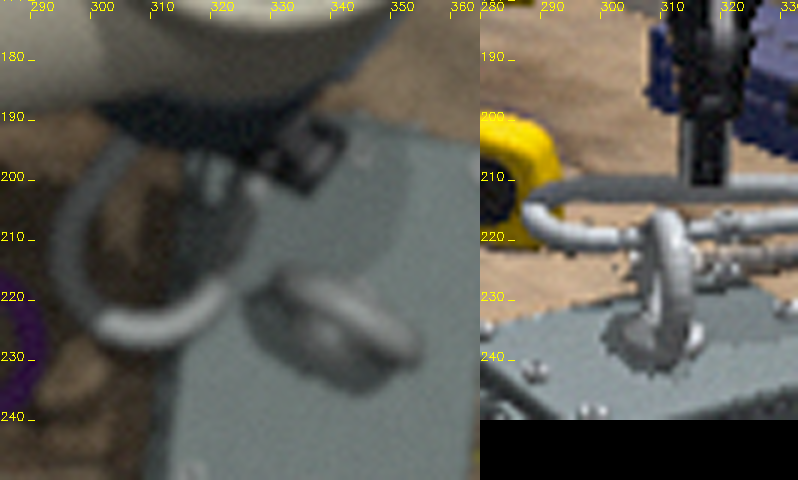

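Top view: the hook is beside the ring with its gate side facing the ring's left end at (329,217), and the gap is still open. Scene view: the hook is level behind the ring. I advance gently to contact.

Request:
{"api": "step_arm", "payload": {
  "rows": [5, 0.01, -0.1, 0.02, 0, 5, 0.005, -0.15, 0.02, 0, 5, 0, -0.2, 0.02, 0, 5, -0.005, -0.25, 0.02, 0, 5, -0.01, -0.28, 0.02, 0, 5, -0.01, -0.28, 0.02, 0]
}}

```text
time: 7.15
eef_pos: [610.2, -39.6, 125.8]
orientation: [3.141, 0.0, 2.47]
ft_force: [0.6, 0.5, -3.2]
width: 0.106
gripper_force: 68.7
```

```bash
cat >st.py <<'E'
from h import *
from workcell import r
o=r.observe();y=o["orientation"][2]+.13;f=o["ft_force"]
print("t",o["time"],"ring in hook",ringin(o).round(1),"F hook xy",(f[0]*np.cos(y)+f[1]*np.sin(y)).round(1),(-f[0]*np.sin(y)+f[1]*np.cos(y)).round(1),"z",f[2].round(1),"tcpz",o["eef_pos"][2].round(1),"M",o["moment"].round(2),"yaw",(y-EY-np.pi).round(3))
E
python3 st.py
```

```text
t 7.15 ring in hook [21.8 38.5] F hook xy -0.2 -0.7 z -3.2 tcpz 125.8 M [ 0.18 -0.15 -0.01] yaw -0.002
```

Request:
{"api": "step_arm", "payload": {
  "rows": [5, -0.005, -0.03, 0, 0, 5, -0.01, -0.06, 0, 0, 5, -0.01, -0.09, 0, 0, 5, -0.015, -0.12, 0, 0, 5, -0.015, -0.12, 0, 0]
}}

```text
time: 7.65
eef_pos: [609.7, -42.2, 126.4]
orientation: [3.136, 0.002, 2.471]
ft_force: [5.6, 5.6, -2.1]
width: 0.105
gripper_force: 68.8
```

```bash
python3 st.py
```

```text
t 7.65 ring in hook [22.7 36. ] F hook xy -2.0 -7.7 z -2.1 tcpz 126.4 M [ 1.96 -1.86 -0.17] yaw -0.001
```

Request:
{"api": "step_arm", "payload": {
  "rows": [5, -0.003, -0.03, 0, 0, 5, -0.006, -0.06, 0, 0, 5, -0.01, -0.09, 0, 0, 5, -0.015, -0.12, 0, 0, 5, -0.015, -0.12, 0, 0]
}}

```text
time: 8.15
eef_pos: [607.9, -46.2, 126.6]
orientation: [3.135, 0.004, 2.471]
ft_force: [6.3, 4.5, -3.1]
width: 0.108
gripper_force: 68.8
```

```bash
python3 st.py
```

```text
t 8.15 ring in hook [23.2 31.6] F hook xy -3.1 -7.1 z -3.1 tcpz 126.6 M [ 1.94 -2.47 -0.18] yaw -0.001
```

Request:
{"api": "step_arm", "payload": {
  "rows": [5, -0.003, -0.04, 0, 0, 5, -0.006, -0.08, 0, 0, 5, -0.01, -0.12, 0, 0, 5, -0.014, -0.15, 0, 0, 5, -0.015, -0.15, 0, 0]
}}

```text
time: 8.65
eef_pos: [605.0, -51.1, 126.8]
orientation: [3.134, 0.004, 2.471]
ft_force: [7.6, 5.6, -4.1]
width: 0.105
gripper_force: 68.8
```

```bash
python3 st.py
```

```text
t 8.65 ring in hook [23.3 26. ] F hook xy -3.6 -8.7 z -4.1 tcpz 126.8 M [ 2.16 -2.79 -0.17] yaw -0.001
```

Request:
{"api": "step_arm", "payload": {
  "rows": [5, -0.003, -0.04, 0, 0, 5, -0.006, -0.08, 0, 0, 5, -0.01, -0.12, 0, 0, 5, -0.01, -0.13, 0, 0, 5, -0.01, -0.13, 0, 0]
}}

```text
time: 9.15
eef_pos: [602.3, -55.0, 126.7]
orientation: [3.134, 0.004, 2.471]
ft_force: [7.6, 7.0, -3.2]
width: 0.108
gripper_force: 68.8
```

```bash
python3 st.py
```

```text
t 9.15 ring in hook [22.9 21.2] F hook xy -2.9 -9.9 z -3.2 tcpz 126.7 M [ 2.52 -2.94 -0.23] yaw -0.001
```

Request:
{"api": "step_arm", "payload": {
  "rows": [5, -0.06, -0.03, 0, 0, 5, -0.12, -0.06, 0, 0, 5, -0.15, -0.075, 0, 0, 5, -0.15, -0.075, 0, 0]
}}

```text
time: 9.55
eef_pos: [603.8, -60.5, 125.8]
orientation: [3.135, 0.001, 2.471]
ft_force: [5.0, 9.0, -4.5]
width: 0.105
gripper_force: 68.9
```

```bash
python3 st.py
```

```text
t 9.55 ring in hook [27.  17.3] F hook xy 0.4 -10.3 z -4.5 tcpz 125.8 M [ 3.23 -1.98 -0.4 ] yaw -0.002
```

Request:
{"api": "step_arm", "payload": {
  "rows": [5, -0.06, -0.03, 0, 0, 5, -0.12, -0.06, 0, 0, 5, -0.16, -0.08, 0, 0, 5, -0.16, -0.08, 0, 0]
}}

```text
time: 9.95
eef_pos: [606.9, -67.6, 125.9]
orientation: [3.136, 0.001, 2.471]
ft_force: [6.7, 6.7, -4.5]
width: 0.106
gripper_force: 68.8
```

```bash
python3 st.py
```

```text
t 9.95 ring in hook [33.3 12.8] F hook xy -2.3 -9.2 z -4.5 tcpz 125.9 M [ 2.44 -2.2  -0.28] yaw -0.002
```

Request:
{"api": "step_arm", "payload": {
  "rows": [5, -0.06, -0.02, 0, 0, 5, -0.12, -0.04, 0, 0, 5, -0.18, -0.06, 0, 0, 5, -0.24, -0.08, 0, 0, 5, -0.29, -0.09, 0, 0, 5, -0.29, -0.09, 0, 0]
}}

```text
time: 10.55
eef_pos: [611.1, -80.3, 125.3]
orientation: [-3.141, -0.001, 2.47]
ft_force: [-0.4, 0.1, -2.5]
width: 0.106
gripper_force: 69.3
```

```bash
python3 st.py
```

```text
t 10.55 ring in hook [43.5  4.1] F hook xy 0.4 0.2 z -2.5 tcpz 125.3 M [ 0.07 -0.05  0.01] yaw -0.002
```

The force fell to zero at (43.5, 4.1), so the ring is inside and the gate has snapped shut. Next I bed it in the bowl.

Request:
{"api": "step_arm", "payload": {
  "rows": [5, -0.06, -0.03, 0, 0, 5, -0.12, -0.06, 0, 0, 5, -0.18, -0.08, 0, 0, 5, -0.24, -0.09, 0, 0, 5, -0.3, -0.09, 0, 0, 5, -0.33, -0.09, 0, 0, 5, -0.33, -0.09, 0, 0]
}}

```text
time: 11.25
eef_pos: [618.4, -90.6, 124.9]
orientation: [-3.14, -0.003, 2.47]
ft_force: [-4.2, 2.6, -3.0]
width: 0.102
gripper_force: 69.4
```

```bash
python3 st.py
```

```text
t 11.25 ring in hook [55.1 -0.9] F hook xy 4.9 -0.0 z -3.0 tcpz 124.9 M [ 0.85  1.72 -0.1 ] yaw -0.002
```

Request:
{"api": "step_arm", "payload": {
  "rows": [5, -0.02, 0.002, 0, 0, 5, -0.04, 0.005, 0, 0, 5, -0.04, 0.005, 0, 0]
}}

```text
time: 11.55
eef_pos: [618.4, -90.8, 124.3]
orientation: [-3.139, -0.006, 2.47]
ft_force: [-8.1, 4.2, -2.0]
width: 0.104
gripper_force: 69.4
```

```bash
python3 st.py
```

```text
t 11.55 ring in hook [55.2 -1.2] F hook xy 9.2 0.6 z -2.0 tcpz 124.3 M [ 1.46  2.83 -0.1 ] yaw -0.002
```

Request:
{"api": "step_arm", "payload": {
  "rows": [5, -0.01, 0.001, 0, 0, 5, -0.012, 0.002, 0, 0, 5, -0.012, 0.002, 0, 0, 5, -0.012, 0.002, 0, 0, 5, -0.012, 0.002, 0, 0, 5, -0.012, 0.002, 0, 0, 5, -0.012, 0.002, 0, 0, 5, -0.012, 0.002, 0, 0, 5, -0.012, 0.002, 0, 0]
}}

```text
time: 12.45
eef_pos: [618.4, -90.9, 124.2]
orientation: [-3.139, -0.007, 2.47]
ft_force: [-8.9, 3.9, -2.0]
width: 0.106
gripper_force: 69.4
```

```bash
python3 st.py
```

```text
t 12.45 ring in hook [55.3 -1.2] F hook xy 9.7 1.2 z -2.0 tcpz 124.2 M [ 1.59  3.18 -0.18] yaw -0.002
```

Request:
{"api": "step_arm", "payload": {
  "rows": [5, -0.015, 0.002, 0, 0, 5, -0.015, 0.002, 0, 0, 5, -0.015, 0.002, 0, 0, 5, -0.015, 0.002, 0, 0, 5, -0.015, 0.002, 0, 0, 5, -0.015, 0.002, 0, 0, 5, -0.015, 0.002, 0, 0]
}}

```text
time: 13.15
eef_pos: [618.4, -91.1, 124.0]
orientation: [-3.138, -0.008, 2.47]
ft_force: [-9.9, 4.1, -1.9]
width: 0.111
gripper_force: 69.5
```

```bash
python3 st.py
```

```text
t 13.15 ring in hook [55.3 -1.3] F hook xy 10.6 1.6 z -1.9 tcpz 124.0 M [ 1.86  3.59 -0.19] yaw -0.002
```

The proof pull is done: about 10 N held for over 1.5 s. I now relax the pull and lower gently so the hook doesn't drop hard.

Request:
{"api": "step_arm", "payload": {
  "rows": [5, 0.06, -0.007, 0, 0, 5, 0.12, -0.015, 0, 0, 5, 0.18, -0.022, 0, 0, 5, 0.18, -0.022, 0.06, 0, 5, 0.18, -0.022, 0.12, 0, 5, 0.18, -0.022, 0.18, 0, 5, 0.18, -0.022, 0.24, 0, 5, 0.18, -0.022, 0.24, 0]
}}

```text
time: 13.95
eef_pos: [615.8, -88.5, 115.6]
orientation: [-3.141, -0.0, 2.471]
ft_force: [-0.1, 0.3, -3.4]
width: 0.103
gripper_force: 69.4
```

```bash
python3 st.py
```

```text
t 13.95 ring in hook [51.8 -0.6] F hook xy 0.2 -0.2 z -3.4 tcpz 115.6 M [ 0.02 -0.09 -0.02] yaw -0.002
```

Request:
{"api": "step_arm", "payload": {
  "rows": [5, 0, 0, 0.04, 0, 5, 0, 0, 0.08, 0, 5, 0, 0, 0.1, 0, 5, 0, 0, 0.1, 0]
}}

```text
time: 14.35
eef_pos: [616.1, -88.6, 112.5]
orientation: [3.141, 0.001, 2.471]
ft_force: [-0.3, -0.7, 0.6]
width: 0.105
gripper_force: 69.7
```

```bash
python3 st.py
```

```text
t 14.35 ring in hook [52.1 -0.4] F hook xy -0.1 0.7 z 0.6 tcpz 112.5 M [-0.03  0.1   0.02] yaw -0.002
```

The hook now rests on the collar (z force near 0). I release with a small opening and rise straight up.

Request:
{"api": "step_arm", "payload": {
  "rows": [14, 0, 0, 0, 0, 18, 0, 0, 0, 0, 22, 0, 0, 0, 0, 24, 0, 0, 0, 0, 24, 0, 0, 0, 0, 24, 0, 0, 0, 0, 24, 0, 0, -0.2, 0, 24, 0, 0, -0.5, 0, 24, 0, 0, -0.9, 0, 24, 0, 0, -1.4, 0, 24, 0, 0, -2, 0, 24, 0, 0, -2.8, 0, 24, 0, 0, -3.6, 0, 24, 0, 0, -4, 0],
  "squeeze": 20
}}

```text
time: 15.75
eef_pos: [616.7, -88.9, 277.1]
orientation: [3.138, 0.006, 2.471]
ft_force: [0.3, 0.5, -0.1]
width: 0.281
gripper_force: 0.0
```

Request:
{"api": "step_arm", "payload": {
  "rows": [24, 0, 0, 0, 0, 24, -0.5, 2, 0, 0, 24, -1, 3, 0, 0, 24, -1, 4, 0, 0, 24, -1, 4, 0, 0, 24, -1, 4, 0, 0]
}}

```text
time: 16.35
eef_pos: [747.7, 14.5, 268.3]
orientation: [-3.139, -0.004, 2.473]
ft_force: [0.2, -0.9, -0.9]
width: 0.284
gripper_force: 0.0
```

```bash
python3 - <<'E'
from h import *
from workcell import r,imaging
o=r.observe();print(o["time"],o["eef_pos"],o["ft_force"],o["width"])
T=imaging.camera("top");S=imaging.camera("scene")
a=grid(T["frame"],285,150,365,245,5,10);b=grid(S["frame"],280,185,350,250,5,10)
b=cv2.copyMakeBorder(b,0,a.shape[0]-b.shape[0],0,0,0);cv2.imwrite("pics/fin.png",np.hstack([a,b]))
E
```

```text
16.35 [747.72592763  14.53475047 268.29354264] [ 0.18146782 -0.87086557 -0.91908262] 0.28387054014400476
```

View pics/fin.png

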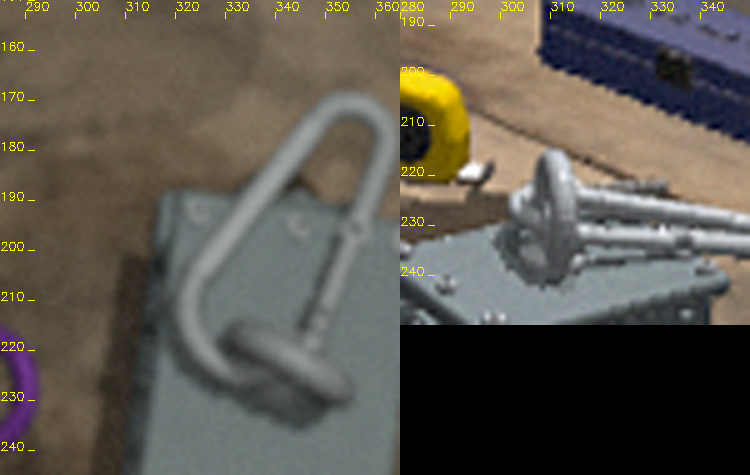

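The final view shows the hook threaded through the ring, with the bowl round its left side at (321,215) and the gate shut along (353,195)-(345,217). It rests on the gear unit and the gripper is clear.

```bash
python3 -c "
from workcell import workorder
print(workorder.hand_in())"
```

```text
the job is handed in; nothing more can be done
None
```

The steel hook is clipped on the left side of the eye with its gate shut, was proof-pulled at about 10 N for over 1.5 s, then released and left hooked; the job was handed in at about 16.5 s, and no verdict came back.

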